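Reverse a row of sample tubes from the carton into the rack

ROBOT

A 7-joint arm with a two-finger parallel gripper is mounted at the origin on a cart in front of the work surface, level with it; the furniture and walls round the work are solid. World frame = base frame: x ahead of the robot, y to its left, z up, the work surface at z = 0. Lengths are in m, angles in rad, forces in N, time in s.
With the tool pointing down it reaches from about 0.425 to 0.825 m from the base axis. Payload 3.6 kg.
Tool frame: the origin (TCP) lies between the finger pads; the fingertips stand 22 mm ahead of it and the grasp point (between the pads) lies 3 mm ahead of it; z points along the fingers, x is the direction in which the jaws open and shut, and the axes are right-handed (so a half turn about z gives the same grasp; the last joint's range is limited). The gripper opens to 93 mm and grips with 3 to 60 N. Pads are 15 mm wide; open, the fingers measure 128 mm over their backs; the gripper's body (75 mm by 188 mm) begins 65 mm behind the grasp point.
Start: joints at [-1.333, 0.615, -0.013, 1.423, 0.008, 1.103, -0.04], TCP at [0.169, 0.627, 0.241] pointing down, gripper open.
Joint ranges: [-3.12, 3.12], [-0.3, 2.06], [-1.34, 1.32], [0.26, 2.42], [-1.36, 4.5], [0.01, 1.98], [-2.84, 2.84]. Speed limits (rad/s): [2.79, 2.79, 3.14, 3.14, 3.14, 3.14, 3.14].

INTERFACE

Orientations are given as a unit quaternion [w, x, y, z].
In Python, from cell import r, vision, ticket gives the robot as it stands.
- The arm moves only by the shell command python3 -m crank 'ROWS' [FORCE]. ROWS is JSON, a list that holds one entry, the list of rows, each a list of 7 numbers: the shift along the tool's x, y, z in units of 30 mm (1.0 is 30 mm), then the turn, a rotation vector about the tool's x, y, z in rad, then the opening, from 0 (shut) to 1 (fully open). A call has 1 to 8 rows; each row is the pose to reach, as a shift and turn from the pose measured when the call began, along the tool's axes at that moment; what a row does not reach only later rows make up. A row lasts 1/12 s, in which the tool goes at most 41.7 mm and 7.16 degrees, less where a joint would pass 70% of its speed; a pose out of reach is approached as far as the arm can. A call with a gripper value outside its range is refused whole. The fingers move at their own pace and stop on an object; FORCE is the grip in N (left out, the last holds). Time passes only in rows, so rows that repeat a pose let the fingers close. It gives the time, the measured TCP pose, the force and the opening at its end, in the units of the state.
- r.get_state(): the state, without advancing time (a new reading comes with each control period).
- vision.capture(name): name is "scene" or "side" or "wrist"; returns a dict with "color" (420x560x3 uint8, blue, green, red), "depth" (420x560 float32, m along the optical axis (not along the pixel's ray), 0 where there is no reading), "fx", "fy", "cx", "cy" (pixels), "R" (3x3) and "t" (3): a world point X has camera coordinates R X + t. Camera axes: x right, y down, z forward; pixel columns grow to the right and rows downward; lengths in m; the calibration is good to about 2 mm. A picture is of the moment at which its call begins.
- ticket.job_done(): hands the job in, once; it reports no verdict.
The state is a dict: "clock": time; "joint_positions": joint angles; "joint_velocities": joint speeds; "tau": joint torques, N m; "tool_pos": TCP position; "ee_rot": TCP orientation; "contact_force": force on the tool from outside, world axes, zero at the start; "moment": the same for the moment, N m; "finger_gap": finger opening in m.
Only numpy, scipy, OpenCV 4.12 (cv2) and the standard library are available. Lean on these libraries where they do the work, as an engineer would, in place of code of your own. Each camera call takes 0.05 s, during which the arm holds its last target. There are 200 camera calls.

TASK

Move the four sample tubes from the partitioned carton into the white rack in reverse order, so that the last one packed is the first one run: seen from the robot, the leftmost tube of the carton goes into the rightmost hole, the second from the left into the second from the right, and so on. Keep the tubes upright, and leave each one standing on the rack's base in its own hole.

Things in the scene. Friction and masses are not known exactly. Their poses are not given: they have to be found in the camera images.
- blue_tube_mid (a point): Loose clear screw-cap sample tube with a blue cap, standing upright in one cell of the cardboard carton: 114 mm high, body 28 mm across with a flat foot, cap 34 mm across over its top 12 mm (the safe place to grip, from above). About 50 g. The point is on its axis half-way up, 57 mm above its foot; z points up along the tube.
- red_tube_mid (a point): Loose clear screw-cap sample tube with a red cap, standing upright in one cell of the cardboard carton: 114 mm high, body 28 mm across with a flat foot, cap 34 mm across over its top 12 mm (the safe place to grip, from above). About 50 g. The point is on its axis half-way up, 57 mm above its foot; z points up along the tube.
- yellow_tube_mid (a point): Loose clear screw-cap sample tube with a yellow cap, standing upright in one cell of the cardboard carton: 114 mm high, body 28 mm across with a flat foot, cap 34 mm across over its top 12 mm (the safe place to grip, from above). About 50 g. The point is on its axis half-way up, 57 mm above its foot; z points up along the tube.
- green_tube_mid (a point): Loose clear screw-cap sample tube with a green cap, standing upright in one cell of the cardboard carton: 114 mm high, body 28 mm across with a flat foot, cap 34 mm across over its top 12 mm (the safe place to grip, from above). About 50 g. The point is on its axis half-way up, 57 mm above its foot; z points up along the tube.
- blue_clip: Small blue plastic label clip, 26 mm wide, fixed on the carton's near long wall in front of the cell in which the blue-capped tube starts; it stays there and so keeps the starting order on record. Its top is 66 mm above the worktop. Origin: at worktop level below the inside of the wall, 30 mm from the cell's centre; axes parallel to the carton's.
- red_clip: Small red plastic label clip, 26 mm wide, fixed on the carton's near long wall in front of the cell in which the red-capped tube starts; it stays there and so keeps the starting order on record. Its top is 66 mm above the worktop. Origin: at worktop level below the inside of the wall, 30 mm from the cell's centre; axes parallel to the carton's.
- yellow_clip: Small yellow plastic label clip, 26 mm wide, fixed on the carton's near long wall in front of the cell in which the yellow-capped tube starts; it stays there and so keeps the starting order on record. Its top is 66 mm above the worktop. Origin: at worktop level below the inside of the wall, 30 mm from the cell's centre; axes parallel to the carton's.
- green_clip: Small green plastic label clip, 26 mm wide, fixed on the carton's near long wall in front of the cell in which the green-capped tube starts; it stays there and so keeps the starting order on record. Its top is 66 mm above the worktop. Origin: at worktop level below the inside of the wall, 30 mm from the cell's centre; axes parallel to the carton's.
- carton: Open brown cardboard carton with three partitions, one row of four cells, fixed; 64 x 244 mm (x, y), walls and floor 4 mm thick, walls 62 mm high. Origin: centre of its underside on the worktop. y runs along the row, to the robot's left; cell centres at y = +90, +30, -30, -90 mm, x = 0; each cell is about 56 mm square inside, so a tube may stand some mm off its cell's centre. The carton and the rack stand side by side, either one on the left, each turned up to 0.25 rad.
- rack: White plastic tube rack with one row of four round holes, empty at the start, fixed; 72 x 262 mm (x, y; 288 mm over the end tabs), 57 mm high. Origin: centre of its underside on the worktop. y runs along the row, to the robot's left; hole centres at y = +90, +30, -30, -90 mm, x = 0. Holes are 40 mm across in a 7 mm top plate (its top at 57 mm); a tube stands inside on the base plate, 6 mm above the worktop, so that its midpoint is then 63 mm up.
Things that resemble listed ones, but are neither listed nor needed, are in the scene too. What is shaped like the part that bears red_tube_mid but purple is not meant.

How it is judged:
By the outcome, as a careful person would: the job done as asked, in the order asked, and still so for the second after the job is handed in, with the robot touching nothing.
It also fails if it takes over 90 s, if anything falls off the work surface, if the arm or the gripper's body presses on something with over 40 N, if the wrist force passes 120 N, or if a joint passes its speed limit or range.

## Working session

There is one attempt and no reset: what is moved stays moved. The work goes in short steps, Python scripts to look and compute and a shell command to move; the robot and the scene stay as the last step left them, time stands still between calls to the robot, and variables do not carry over. Pictures are saved under pics/ and viewed, about 12 in all and at most 16, crops included, and the job is handed in when it is done.

```bash
mkdir -p pics; python3 - <<'E'
from cell import r,vision
import cv2
s=r.get_state();print(s)
for n in("scene","side"):
    c=vision.capture(n);cv2.imwrite(f"pics/{n}0.png",c["color"])
    print(n,c["fx"],c["cx"],c["cy"],c["R"],c["t"])
E
```

```text
{'clock': 0.0, 'joint_positions': array([-1.33347218,  0.6159178 , -0.01263547,  1.42488662,  0.00811059,
        1.10340265, -0.04042739]), 'joint_velocities': array([ 7.16380237e-04, -1.52023200e-03,  2.41792084e-03, -3.68516828e-05,
       -2.54110053e-03, -1.14719479e-04,  2.77691842e-04]), 'tau': array([ 3.52781228e-06, -4.58925498e+01,  2.08910303e-01, -1.65746266e+01,
       -6.11575088e-02,  2.02346232e-02,  2.28880704e-04]), 'tool_pos': array([0.16929489, 0.62680434, 0.23948605]), 'ee_rot': array([ 7.93484112e-04,  7.93950514e-01,  6.07981035e-01, -1.00703220e-03]), 'contact_force': array([0.24830665, 0.26193301, 0.43461788]), 'moment': array([-0.06087685, -0.00375613, -0.00320537]), 'finger_gap': 0.09314911985263814}
scene 437.29149729778254 277.82130591585906 201.12986162074176 [[ 0.57773934 -0.81592022 -0.02216889]
 [-0.54255285 -0.36359762 -0.7572537 ]
 [ 0.60979805  0.44952305 -0.65274449]] [-0.31337619  0.28759449  0.69615421]
side 482.7162689390394 276.60316914418445 209.35450638185986 [[ 0.99380593 -0.11086807 -0.00761886]
 [-0.05885831 -0.46696495 -0.88231482]
 [ 0.0942628   0.87729813 -0.47059804]] [-0.4563056   0.06889219  1.25157401]
```

View pics/scene0.png

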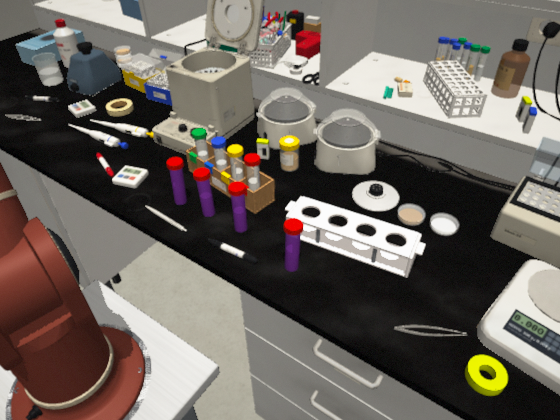

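View pics/side0.png

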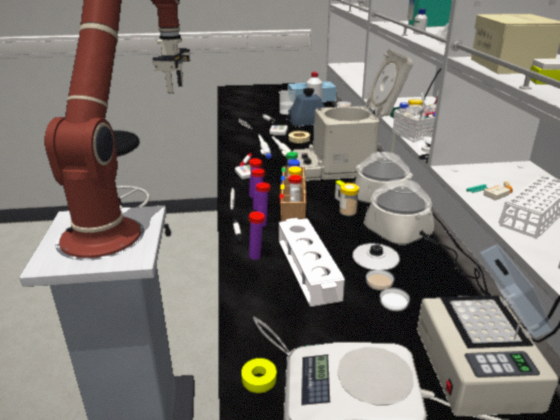

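Scene view: the carton is on the left, with caps from the left green (199,134), blue (219,145), yellow (236,152) and red (252,160). The rack is on the right, around (355,235). Four red-capped purple tubes at (176,163), (203,175), (237,190) and (293,227) are decoys standing in front. The tube meant is the clear red-capped one at (252,160), in the carton. Next I'll take an enlarged crop and measure.

```bash
cat > h.py <<'E'
import numpy as np,cv2
from cell import r,vision
from scipy.spatial.transform import Rotation as Ro
def world(c):
    d=c["depth"];v,u=np.indices(d.shape)
    P=np.stack([(u-c["cx"])/c["fx"]*d,(v-c["cy"])/c["fy"]*d,d],-1)
    W=(P-c["t"])@c["R"]; W[d==0]=np.nan; return W
def ray(c,u,v,z):
    o=-c["R"].T@c["t"];d=c["R"].T@np.array([(u-c["cx"])/c["fx"],(v-c["cy"])/c["fy"],1]);return o+d*(z-o[2])/d[2]
HUE=dict(red=(0,8),yellow=(22,34),green=(45,80),blue=(100,125))
def blobs(c,col,smin=120):
    h=cv2.cvtColor(c["color"],cv2.COLOR_BGR2HSV);a,b=HUE[col]
    m=(h[...,0]>=a)&(h[...,0]<=b)
    if col=="red": m|=h[...,0]>173
    return (m&(h[...,1]>smin)&(h[...,2]>60))
def tool():
    s=r.get_state();q=s["ee_rot"];return np.array(s["tool_pos"]),Ro.from_quat([q[1],q[2],q[3],q[0]]).as_matrix()
def rel(target,yaw=None):
    "shift in tool units to world target; turn about tool z so that the tool x is along world yaw"
    p,R=tool();d=R.T@(np.array(target)-p)/0.03
    t=0
    if yaw is not None:
        y=np.arctan2(R[1,0],R[0,0]);t=-((yaw-y+np.pi/2)%np.pi-np.pi/2)
    return np.round(d,2),round(t,3)
E
python3 - <<'E'
from h import *
for n in("scene","side"):
    c=vision.capture(n);W=world(c)
    if n=="scene":
        cv2.imwrite("pics/crop.png",cv2.resize(c["color"][110:280,150:440],None,fx=2.7,fy=2.7,interpolation=2))
    for col in HUE:
        m=blobs(c,col)&(W[...,2]>.02)&(W[...,2]<.14)&(W[...,0]>.3)&(W[...,0]<.95)
        k,L,st,ce=cv2.connectedComponentsWithStats(m.astype(np.uint8))
        for i in range(1,k):
            if st[i,4]>=12:
                p=W[L==i];top=p[p[:,2]>np.percentile(p[:,2],90)-.004]
                print(n,col,ce[i].round(),st[i,4],"zmax",np.percentile(p[:,2],95).round(3),"topmean",top.mean(0).round(3),"mean",p.mean(0).round(3))
    h=cv2.cvtColor(c["color"],cv2.COLOR_BGR2HSV)
    m=(W[...,2]>.049)&(W[...,2]<.065)&(h[...,1]<60)&(h[...,2]>120)&(W[...,0]>.35)&(W[...,0]<.8)&(abs(W[...,1])<.5)
    k,L,st,ce=cv2.connectedComponentsWithStats(m.astype(np.uint8))
    for i in range(1,k):
        if st[i,4]>300:
            q=W[L==i][:,:2].astype(np.float32);print("rack",ce[i],st[i,4],cv2.minAreaRect(q))
E
```

```text
scene red [252. 160.] 178 zmax 0.118 topmean [0.51  0.044 0.117] mean [0.507 0.042 0.115]
scene red [177. 163.] 179 zmax 0.114 topmean [0.415 0.178 0.112] mean [0.414 0.175 0.11 ]
scene red [200. 172.] 191 zmax 0.114 topmean [0.416 0.11  0.112] mean [0.421 0.116 0.105]
scene red [237. 187.] 234 zmax 0.114 topmean [0.423 0.016 0.112] mean [0.429 0.018 0.103]
scene red [295. 225.] 264 zmax 0.114 topmean [ 0.396 -0.146  0.112] mean [ 0.394 -0.147  0.111]
scene yellow [134.  78.] 173 zmax 0.058 topmean [0.742 0.716 0.053] mean [0.742 0.723 0.041]
scene yellow [289. 143.] 234 zmax 0.078 topmean [0.66  0.049 0.076] mean [0.66  0.049 0.071]
scene yellow [262. 141.] 61 zmax 0.054 topmean [0.656 0.129 0.053] mean [0.659 0.13  0.05 ]
scene yellow [235. 151.] 168 zmax 0.118 topmean [0.516 0.098 0.116] mean [0.514 0.096 0.114]
scene yellow [225. 177.] 87 zmax 0.065 topmean [0.483 0.103 0.063] mean [0.485 0.106 0.056]
scene green [199. 133.] 147 zmax 0.118 topmean [0.526 0.216 0.116] mean [0.525 0.215 0.113]
scene green [193. 157.] 73 zmax 0.065 topmean [0.501 0.222 0.063] mean [0.501 0.223 0.056
[... 1568 characters left out ...]
 green [525. 368.] 36 zmax 0.088 topmean [ 0.768 -0.628  0.087] mean [ 0.768 -0.628  0.087]
side blue [293. 162.] 63 zmax 0.121 topmean [0.524 0.147 0.118] mean [0.524 0.152 0.116]
side blue [282. 178.] 15 zmax 0.068 topmean [0.494 0.16  0.066] mean [0.494 0.16  0.065]
rack [328.74622356 160.21752266] 331 ((0.6385793685913086, 0.308371901512146), (0.12860144674777985, 0.23225244879722595), 42.1031379699707)
rack [393.72870662 219.12302839] 317 ((0.7372493743896484, -0.09379051625728607), (0.04473026841878891, 0.13245715200901031), 49.1801872253418)
rack [310.90918691 254.13674762] 1894 ((0.5076953768730164, -0.20924244821071625), (0.07384547591209412, 0.29066210985183716), 7.593095779418945)
```

View pics/crop.png

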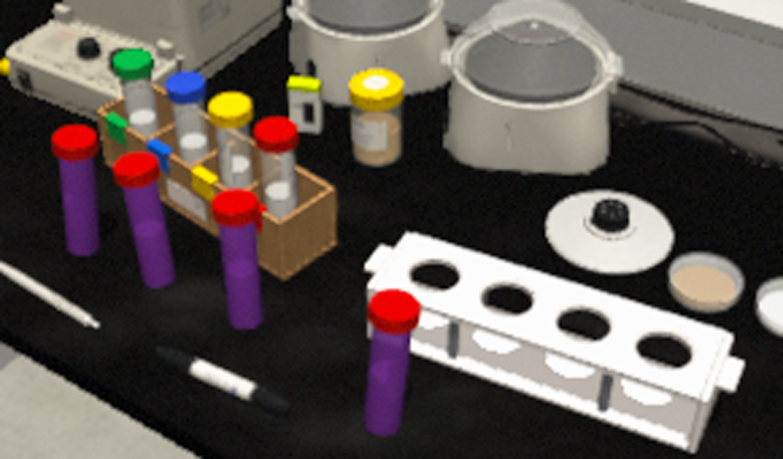

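Carton order from the left is green, blue, yellow, red, and the clips agree. The clear red-capped tube at crop (276,135) is the one meant, because it has a red clip in front of it. The four purple tubes stand outside the carton. Now I'll check the clearances and the rack holes.

```bash
python3 - <<'E'
from h import *
M={}
for n in("scene","side"):
    c=vision.capture(n);W=world(c)
    w=W.reshape(-1,3);w=w[~np.isnan(w[:,0])]
    for x,y,z in w[(w[:,2]>.1)&(w[:,2]<.6)&(w[:,0]>.15)&(w[:,0]<.8)&(abs(w[:,1]+0.1)<.8)]:
        k=(int(x//.05),int(y//.05));M[k]=max(M.get(k,0),z)
    # holes: dark blobs inside the rack's top, ray on z=.057
    g=cv2.cvtColor(c["color"],cv2.COLOR_BGR2GRAY)
    h=np.array([[.47,-.35],[.535,-.34],[.545,-.07],[.475,-.075]])
    ys,xs=np.indices(g.shape)
    ctr=np.array([.5065,-.208]);a=np.radians(7.6);ey=np.array([-np.sin(a),np.cos(a)]);ex=np.array([np.cos(a),np.sin(a)])
    G=np.stack([ray(c,u,v,.057) for v in range(420) for u in range(560)]).reshape(420,560,3)
    X=(G[...,:2]-ctr)@ex;Y=(G[...,:2]-ctr)@ey
    # white top-plate bounding extents from the depth
    for y0 in(90,30,-30,-90):
        m=(abs(X)<.031)&(abs(Y-y0/1000)<.028)&((W[...,2]<.045)|np.isnan(W[...,2])|(g<90))
        k,L,st,ce=cv2.connectedComponentsWithStats(m.astype(np.uint8))
        i=1+st[1:,4].argmax();pts=G[L==i][:,:2]
        rx,ry=X[L==i],Y[L==i]
        print(n,"hole",y0,"px",ce[i].round(),"X %.3f..%.3f Y %.3f..%.3f"%(rx.min(),rx.max(),ry.min(),ry.max()))
for i in range(15,2,-1): print("%.2f"%(i*.05),[ "%3d"%(M.get((i,j),0)*1000) for j in range(13,-10,-1)])
yw=-.133
print(rel([.512,.041,.24],yw))
E
```

```text
scene hole 90 px [310. 213.] X -0.023..0.011 Y 0.070..0.107
scene hole 30 px [337. 221.] X -0.023..0.011 Y 0.011..0.047
scene hole -30 px [365. 231.] X -0.023..0.010 Y -0.050..-0.012
scene hole -90 px [395. 240.] X -0.024..0.011 Y -0.109..-0.071
side hole 90 px [297. 230.] X -0.018..0.017 Y 0.068..0.097
side hole 30 px [304. 242.] X -0.019..0.017 Y 0.009..0.038
side hole -30 px [312. 256.] X -0.019..0.016 Y -0.052..-0.022
side hole -90 px [321. 272.] X -0.019..0.017 Y -0.114..-0.082
0.75 ['138', '143', '142', '142', '  0', '205', '195', '193', '195', '  0', '122', '123', '124', '108', '124', '123', '113', '  0', '  0', '  0', '  0', '  0', '  0']
0.70 ['  0', '  0', '  0', '  0', '  0', '192', '143', '  0', '193', '  0', '122', '121', '104', '103', '123', '123', '101', '  0', '  0', '  0', '  0', '  0', '  0']
0.65 ['  0', '  0', '  0', '  0', '  0', '192', '193', '193', '192', '  0', '  0', '  0', '  0', '  0', '  0', '  0', '  0', '  0', '  0', '  0', '  0', '  0', '  0']
0.60 ['  0', '  0', '  0', '  0', '  0', '194', '196', '191', '192', '  0', '  0', '  0', '  0', '  0', '  0', 
[... 910 characters left out ...]
 '  0', '  0', '  0', '  0', '  0', '  0', '  0', '  0', '  0', '  0', '  0', '  0', '  0', '  0', '  0', '  0', '  0', '  0', '  0', '  0', '  0']
0.25 ['  0', '  0', '  0', '  0', '  0', '  0', '  0', '  0', '  0', '  0', '  0', '  0', '  0', '  0', '  0', '  0', '  0', '  0', '  0', '  0', '  0', '  0', '  0']
0.20 ['346', '511', '512', '  0', '  0', '  0', '  0', '  0', '  0', '  0', '  0', '  0', '  0', '  0', '  0', '  0', '  0', '  0', '  0', '  0', '  0', '  0', '  0']
0.15 ['345', '512', '514', '347', '  0', '  0', '  0', '  0', '  0', '  0', '  0', '  0', '  0', '  0', '  0', '  0', '  0', '  0', '  0', '  0', '  0', '  0', '  0']
(array([-15.89,  16.12,   0.02]), np.float64(1.44))
```

```bash
python3 -m crank '[[[-8,8.1,0,0,0,0.75,0.6],[-8,8.1,0,0,0,0.75,0.6],[-8,8.1,0,0,0,0.75,0.6],[-8,8.1,0,0,0,0.75,0.6],[-8,8.1,0,0,0,0.75,0.6],[-8,8.1,0,0,0,0.75,0.6],[-8,8.1,0,0,0,0.75,0.6],[-8,8.1,0,0,0,0.75,0.6]]]' 20
python3 - <<'E'
from h import *
print(rel([.512,.041,.24],-.133))
E
```

```text
clock: 0.97
tool_pos: [0.3378, 0.3378, 0.2408]
ee_rot: [0.0, 0.961, 0.275, 0.0]
contact_force: [1.1, 0.1, -0.1]
finger_gap: 0.056
(array([-0.31, 11.47,  0.03]), np.float64(0.69))
```

```bash
python3 -m crank '[[[-0.3,11.45,0,0,0,0.69,0.6],[-0.3,11.45,0,0,0,0.69,0.6],[-0.3,11.45,0,0,0,0.69,0.6],[-0.3,11.45,0,0,0,0.69,0.6],[-0.3,11.45,0,0,0,0.69,0.6],[-0.3,11.45,0,0,0,0.69,0.6],[-0.3,11.45,0,0,0,0.69,0.6],[-0.3,11.45,0,0,0,0.69,0.6]]]'
python3 -m crank '[[[0,0.3,0,0,0,0,0.6],[0,0.3,0,0,0,0,0.6],[0,0.3,0,0,0,0,0.6]]]'
cat >> h.py <<'E'
def caps(c,cols=HUE):
    W=world(c);o={}
    for col in cols:
        m=blobs(c,col)&(W[...,2]>.111)&(W[...,2]<.13)&(W[...,0]>.46)
        k,L,st,ce=cv2.connectedComponentsWithStats(m.astype(np.uint8))
        if k>1:
            i=1+st[1:,4].argmax();ct=max(cv2.findContours((L==i).astype(np.uint8),0,2)[0],key=len)
            (u,v),rad=cv2.minEnclosingCircle(ct);z=np.nanmedian(W[L==i][:,2]);o[col]=ray(c,u,v,z)
            print(col,"px",round(u),round(v),"n",st[i,4],"rad mm",(1000*np.linalg.norm(ray(c,u+rad,v,z)-o[col])).round(1),"pos",o[col].round(4))
    return o
E
python3 - <<'E'
from h import *
print(tool()[0]); c=vision.capture("wrist");cv2.imwrite("pics/w1.png",c["color"])
caps(c); print(rel([.512,.041,.24],-.133))
W=world(vision.capture("scene"));m=(W[...,2]>.17)&(W[...,2]<.2)&(W[...,1]>.1)&(W[...,1]<.45)&(W[...,0]>.56)&(W[...,0]<.9)
q=W[m];print("box near corner",q[:,:2].min(0)); print(cv2.minAreaRect(q[:,:2].astype(np.float32)))
E
```

```text
clock: 1.63
tool_pos: [0.5065, 0.0503, 0.2411]
ee_rot: [-0.0, 0.998, -0.066, 0.0]
contact_force: [0.4, 0.6, 0.2]
finger_gap: 0.0557
clock: 1.88
tool_pos: [0.5048, 0.0418, 0.241]
ee_rot: [-0.001, 0.998, -0.066, -0.0]
contact_force: [0.0, 0.8, -0.6]
finger_gap: 0.0559
[0.50483762 0.04184502 0.24096776]
red px 296 202 n 1636 rad mm 17.9 pos [0.5163 0.0476 0.1187]
yellow px 291 133 n 1755 rad mm 17.7 pos [0.5192 0.099  0.1187]
blue px 290 50 n 1938 rad mm 18.2 pos [0.5255 0.1551 0.1186]
(array([0.25, 0.05, 0.03]), np.float64(0.003))
box near corner [0.6282211  0.31685886]
((0.7062466740608215, 0.4000605344772339), (0.19969427585601807, 0.09943956136703491), 21.767244338989258)
```

View pics/w1.png

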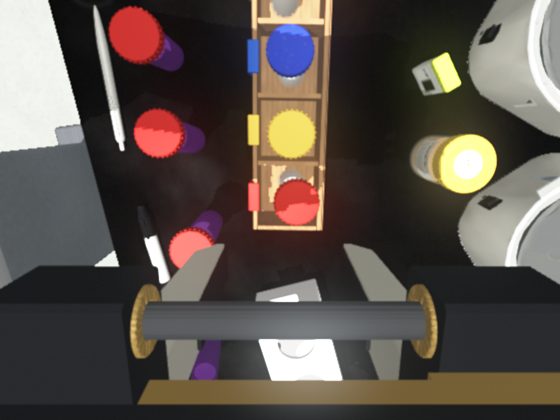

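Wrist view: red cap at (296,202), yellow (291,133), blue (290,50), with the clips beside them in matching colours. Purple decoys are at the left. Averaging the views puts red at (0.5145, 0.044). I'm descending now.

```bash
python3 -m crank '[[[0.32,-0.06,0.8,0,0,0,0.6],[0.32,-0.06,1.6,0,0,0,0.6],[0.32,-0.06,2.4,0,0,0,0.6],[0.32,-0.06,3.2,0,0,0,0.6],[0.32,-0.06,3.8,0,0,0,0.6],[0.32,-0.06,4.2,0,0,0,0.6],[0.32,-0.06,4.23,0,0,0,0.6],[0.32,-0.06,4.23,0,0,0,0.6]]]'
python3 -m crank '[[[0,0,0,0,0,0,0.6],[0,0,0,0,0,0,0.2],[0,0,0,0,0,0,0.2],[0,0,0,0,0,0,0.2],[0,0,0,0,0,0,0.2],[0,0,0,0,0,0,0.2],[0,0,0,0,0,0,0.2],[0,0,0,0,0,0,0.2]]]' 20
```

```text
clock: 2.65
tool_pos: [0.5136, 0.0469, 0.1136]
ee_rot: [-0.001, 0.998, -0.062, -0.001]
contact_force: [0.7, 0.3, 0.1]
finger_gap: 0.0555
clock: 3.32
tool_pos: [0.5139, 0.0468, 0.114]
ee_rot: [-0.001, 0.998, -0.063, -0.001]
contact_force: [-0.1, -0.6, 3.7]
finger_gap: 0.0325
```

```bash
python3 -m crank '[[[0,0,-0.4,0,0,0,0.2],[0,0,-1.2,0,0,0,0.2],[0,0,-2.2,0,0,0,0.2],[0,0,-3.2,0,0,0,0.2],[0,0,-4,0,0,0,0.2],[0,0,-4.4,0,0,0,0.2],[0,0,-4.5,0,0,0,0.2],[0,0,-4.5,0,0,0,0.2]]]'
python3 - <<'E'
from h import *
p,R=tool();print(p)
a=.133;ctr=np.array([.507,-.208]);h=ctr+.09*np.array([-np.sin(a),np.cos(a)])
print("hole",h,rel([*h,.248],.133),"over .10 off", rel([.51,-.03,.248],.133))
ims=[]
for n in("scene","side","wrist"):
    c=vision.capture(n);ims.append(c["color"])
    W=world(c);m=blobs(c,"red")&(W[...,2]>.2)&(W[...,2]<.27)&(np.hypot(W[...,0]-p[0],W[...,1]-p[1])<.05)
    if m.sum()>5:print(n,m.sum(),np.nanmean(W[m],0))
cv2.imwrite("pics/held1.png",np.hstack([ims[0][60:260,120:420],ims[1][60:260,200:420],cv2.resize(ims[2],(267,200))]))
E
```

```text
clock: 3.98
tool_pos: [0.5141, 0.0464, 0.2494]
ee_rot: [-0.002, 0.998, -0.063, -0.0]
contact_force: [0.1, -0.4, -0.5]
finger_gap: 0.0326
[0.51414856 0.04642855 0.24935366]
hole [ 0.49506526 -0.11879483] (array([0.06, 5.54, 0.03]), np.float64(-0.258)) over .10 off (array([0.18, 2.55, 0.04]), np.float64(-0.258))
scene 159 [0.51088482 0.03800838 0.24933783]
side 98 [0.51198338 0.03526847 0.2498472 ]
wrist 4185 [0.51462183 0.0515345  0.25166182]
```

View pics/held1.png

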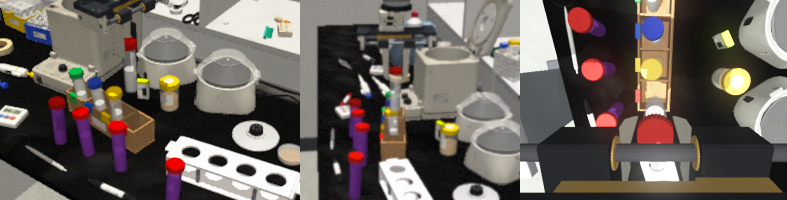

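The red tube is held upright in the jaws. I'm moving over the leftmost hole.

```bash
python3 -m crank '[[[0.03,1.2,0,0,0,-0.1,0.2],[0.03,2.4,0,0,0,-0.2,0.2],[0.03,3.6,0,0,0,-0.258,0.2],[0.03,4.6,0,0,0,-0.258,0.2],[0.03,5.3,0,0,0,-0.258,0.2],[0.03,5.46,0,0,0,-0.258,0.2],[0.03,5.46,0,0,0,-0.258,0.2],[0.03,5.46,0,0,0,-0.258,0.2]]]'
python3 - <<'E'
from h import *
print(tool()[0],rel([.4941,-.1163,.18],.133))
E
```

```text
clock: 4.8
tool_pos: [0.4934, -0.1147, 0.2463]
ee_rot: [-0.002, 0.998, 0.067, -0.003]
contact_force: [-0.3, 0.9, -1.2]
finger_gap: 0.0328
[ 0.49343645 -0.11472673  0.24629669] (array([0.03, 0.07, 2.21]), np.float64(0.001))
```

```bash
python3 -m crank '[[[0.03,0.07,0.8,0,0,0,0.2],[0.03,0.07,1.6,0,0,0,0.2],[0.03,0.07,2.1,0,0,0,0.2],[0.03,0.07,2.2,0,0,0,0.2],[0.03,0.07,2.2,0,0,0,0.2]]]'
cat > look.py <<'E'
from h import *
import sys
c=vision.capture("scene");d=vision.capture("side")
f=lambda i:cv2.resize(i,None,fx=3,fy=3,interpolation=2)
u,v,w,x=map(int,sys.argv[2:6])
cv2.imwrite(sys.argv[1],np.hstack([f(c["color"][v:v+150,u:u+130]),f(d["color"][x:x+150,w:w+130])]))
print(tool()[0])
E
python3 look.py pics/h1.png 260 130 245 130
```

```text
clock: 5.22
tool_pos: [0.494, -0.1142, 0.1791]
ee_rot: [-0.003, 0.998, 0.068, -0.004]
contact_force: [-0.1, -0.9, 0.2]
finger_gap: 0.0329
[ 0.49510143 -0.11547353  0.18090775]
```

View pics/h1.png

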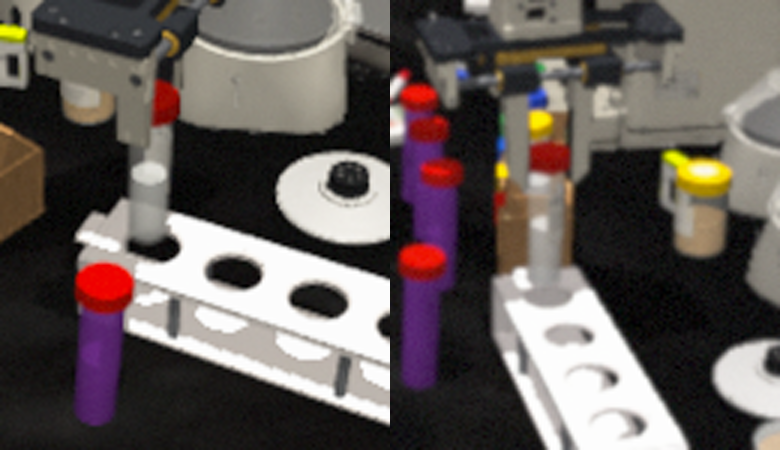

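Both views show the foot just above the leftmost hole, at scene (310,209) and side (297,223). I'll check it numerically.

```bash
python3 - <<'E'
from h import *
c=vision.capture("scene");d=vision.capture("side")
print(tool()[0],"foot",ray(c,309.7,209,.071)[:2],ray(d,296.7,223.5,.071)[:2],rel([.4941,-.1163,.1175],.133))
E
```

```text
[ 0.49516834 -0.11611922  0.18139219] foot [ 0.48383117 -0.12289716] [ 0.49463813 -0.12164046] (array([-0.03,  0.01,  2.13]), np.float64(0.002))
```

```bash
python3 -m crank '[[[0.04,-0.08,0,0,0,0,0.2],[0.04,-0.08,0.3,0,0,0,0.2],[0.04,-0.08,0.6,0,0,0,0.2],[0.04,-0.08,0.9,0,0,0,0.2],[0.04,-0.08,0.9,0,0,0,0.2]]]'; python3 look.py pics/h2.png 260 130 245 130
```

```text
clock: 5.83
tool_pos: [0.4944, -0.113, 0.1522]
ee_rot: [-0.003, 0.998, 0.067, -0.004]
contact_force: [0.4, -0.4, -1.5]
finger_gap: 0.0329
[ 0.49538299 -0.11351539  0.15356179]
```

View pics/h2.png

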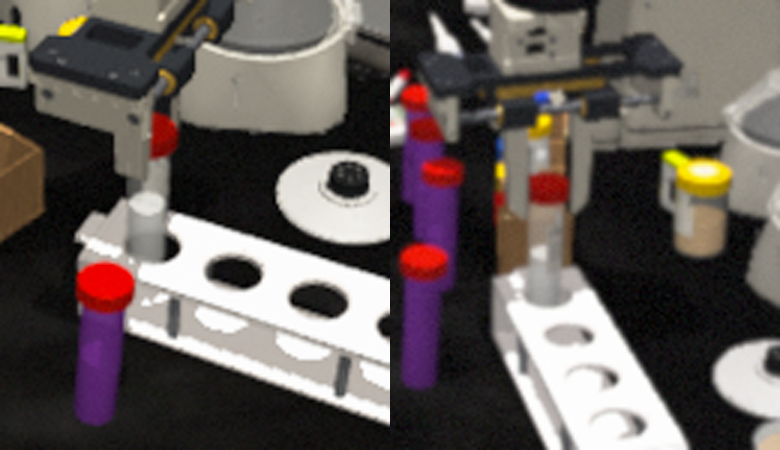

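The tube is inside the hole with no contact force. I'm lowering it the rest of the way and releasing.

```bash
python3 -m crank '[[[0.03,0.04,0.3,0,0,0,0.2],[0.03,0.04,0.6,0,0,0,0.2],[0.03,0.04,0.9,0,0,0,0.2],[0.03,0.04,1.1,0,0,0,0.2],[0.03,0.04,1.18,0,0,0,0.2],[0.03,0.04,1.18,0,0,0,0.2]]]'; python3 -m crank '[[[0,0,0,0,0,0,0.6],[0,0,0,0,0,0,0.6],[0,0,0,0,0,0,0.6],[0,0,-0.8,0,0,0,0.6],[0,0,-1.8,0,0,0,0.6],[0,0,-3,0,0,0,0.6],[0,0,-4,0,0,0,0.6],[0,0,-4,0,0,0,0.6]]]'
python3 - <<'E'
from h import *
print(tool()[0]);c=vision.capture("wrist");caps(c)
for n in("scene","side"):print(n);caps(vision.capture(n),["yellow","red"])
print("yellow",rel([.518,.0965,.24],-.133))
E
```

```text
clock: 6.43
tool_pos: [0.4957, -0.1143, 0.1172]
ee_rot: [-0.002, 0.998, 0.067, -0.004]
contact_force: [-1.3, 0.0, -0.6]
finger_gap: 0.0331
clock: 7.1
tool_pos: [0.5002, -0.1164, 0.2435]
ee_rot: [-0.001, 0.998, 0.067, 0.003]
contact_force: [0.7, -0.8, 0.6]
finger_gap: 0.0557
[ 0.50015548 -0.11635044  0.24353019]
red px 283 203 n 1465 rad mm 17.0 pos [ 0.501  -0.1102  0.1205]
scene
yellow px 234 150 n 136 rad mm 17.3 pos [0.512  0.096  0.1161]
red px 310 186 n 190 rad mm 17.6 pos [ 0.4952 -0.1139  0.1181]
side
yellow px 292 171 n 81 rad mm 18.0 pos [0.5133 0.0855 0.1174]
red px 299 205 n 127 rad mm 17.1 pos [ 0.4998 -0.1197  0.1197]
yellow (array([ 1.66, -6.87, -0.07]), np.float64(0.268))
```

The red tube stands in the hole with its top at 0.1205, against 0.120 expected. Next is yellow.

```bash
python3 -m crank '[[[0.4,-1.3,0,0,0,0.1,0.6],[0.8,-2.6,0,0,0,0.2,0.6],[1.1,-3.9,0,0,0,0.268,0.6],[1.4,-5.2,0,0,0,0.268,0.6],[1.6,-6.4,0,0,0,0.268,0.6],[1.62,-6.87,0,0,0,0.268,0.6],[1.62,-6.87,0,0,0,0.268,0.6],[1.62,-6.87,0,0,0,0.268,0.6]]]'; python3 - <<'E'
from h import *
print(tool()[0]);c=vision.capture("wrist");caps(c)
print("yellow",rel([.517,.0965,.114],-.133))
E
```

```text
clock: 7.92
tool_pos: [0.5158, 0.0963, 0.2364]
ee_rot: [-0.001, 0.998, -0.066, -0.005]
contact_force: [0.6, -0.2, 0.3]
finger_gap: 0.0559
[0.51575219 0.09633148 0.23639164]
yellow px 285 208 n 889 rad mm 17.6 pos [0.5169 0.0994 0.1187]
green px 280 33 n 612 rad mm 18.2 pos [0.5297 0.2207 0.1187]
blue px 281 129 n 1654 rad mm 16.7 pos [0.5215 0.1582 0.1184]
yellow (array([ 0.06, -0.06,  4.1 ]), np.float64(-0.002))
```

```bash
python3 -m crank '[[[0.03,-0.05,0.8,0,0,0,0.6],[0.03,-0.05,1.6,0,0,0,0.6],[0.03,-0.05,2.4,0,0,0,0.6],[0.03,-0.05,3.2,0,0,0,0.6],[0.03,-0.05,3.8,0,0,0,0.6],[0.03,-0.05,4.1,0,0,0,0.6],[0.03,-0.05,4.1,0,0,0,0.6],[0.03,-0.05,4.1,0,0,0,0.6]]]'
python3 -m crank '[[[0,0,0,0,0,0,0.2],[0,0,0,0,0,0,0.2],[0,0,0,0,0,0,0.2],[0,0,0,0,0,0,0.2],[0,0,0,0,0,0,0.2],[0,0,0,0,0,0,0.2],[0,0,0,0,0,0,0.2]]]' 20
python3 -m crank '[[[0,0,-0.4,0,0,0,0.2],[0,0,-1.2,0,0,0,0.2],[0,0,-2.2,0,0,0,0.2],[0,0,-3.2,0,0,0,0.2],[0,0,-4,0,0,0,0.2],[0,0,-4.5,0,0,0,0.2],[0,0,-4.5,0,0,0,0.2],[0,0,-4.5,0,0,0,0.2]]]'
cat > held.py <<'E'
from h import *
import sys
col=sys.argv[1];k=float(sys.argv[2]);p,R=tool()
for n in("scene","side","wrist"):
    c=vision.capture(n);W=world(c);m=blobs(c,col)&(W[...,2]>p[2]-.03)&(W[...,2]<p[2]+.03)&(np.hypot(W[...,0]-p[0],W[...,1]-p[1])<.05)
    if m.sum()>5:print(n,m.sum(),(np.nanmean(W[m],0)-p).round(4))
a=.133;h=np.array([.506,-.2085])+k*np.array([-np.sin(a),np.cos(a)])
h=h+[.0015,.004]  # as the first placing worked out
print(p,"tcp target",h,rel([*h,.249],a))
E
python3 held.py yellow .03
```

```text
clock: 8.63
tool_pos: [0.5163, 0.0946, 0.1141]
ee_rot: [-0.001, 0.998, -0.069, -0.005]
contact_force: [1.0, 0.2, -0.4]
finger_gap: 0.056
clock: 9.22
tool_pos: [0.5169, 0.0947, 0.1148]
ee_rot: [-0.001, 0.998, -0.069, -0.004]
contact_force: [0.8, -0.6, 5.0]
finger_gap: 0.0326
clock: 9.88
tool_pos: [0.5178, 0.0946, 0.2497]
ee_rot: [-0.001, 0.998, -0.069, -0.004]
contact_force: [-0.9, 0.3, -0.4]
finger_gap: 0.0327
scene 153 [-0.0018 -0.0055 -0.0012]
side 99 [-0.0018 -0.0072 -0.0011]
wrist 4633 [0.0008 0.0069 0.0018]
[0.51776517 0.09457764 0.24965933] tcp target [ 0.50352175 -0.17476494] (array([ 0.79,  8.95, -0.04]), np.float64(-0.27))
```

```bash
python3 -m crank '[[[0.1,1.2,0,0,0,-0.1,0.2],[0.2,2.5,0,0,0,-0.2,0.2],[0.3,3.8,0,0,0,-0.27,0.2],[0.45,5.1,0,0,0,-0.27,0.2],[0.6,6.4,0,0,0,-0.27,0.2],[0.7,7.6,0,0,0,-0.27,0.2],[0.79,8.6,0,0,0,-0.27,0.2],[0.79,9.02,0,0,0,-0.27,0.2]]]'; python3 -m crank '[[[0,0,0,0,0,0,0.2],[0,0,0,0,0,0,0.2]]]';python3 - <<'E'
from h import *
print(tool()[0],rel([.5035,-.177,.153],.133))
E
```

```text
clock: 10.7
tool_pos: [0.5014, -0.1824, 0.2467]
ee_rot: [0.0, 0.998, 0.063, -0.007]
contact_force: [-0.2, 1.0, -0.9]
finger_gap: 0.0327
clock: 10.87
tool_pos: [0.5005, -0.1824, 0.2455]
ee_rot: [-0.0, 0.998, 0.062, -0.009]
contact_force: [-0.6, 0.3, -1.7]
finger_gap: 0.0329
[ 0.50050196 -0.18240417  0.2454846 ] (array([ 0.17, -0.16,  3.08]), np.float64(-0.01))
```

```bash
python3 -m crank '[[[0.14,-0.16,0.4,0,0.018,-0.01,0.2],[0.14,-0.16,0.9,0,0.018,-0.01,0.2],[0.14,-0.16,1.5,0,0.018,-0.01,0.2],[0.14,-0.16,2.0,0,0.018,-0.01,0.2],[0.14,-0.16,2.1,0,0.018,-0.01,0.2],[0.14,-0.16,2.1,0,0.018,-0.01,0.2]]]'; python3 look.py pics/h3.png 285 130 255 140; python3 -c "
from h import *
print(rel([.5035,-.177,.153],.133))"
```

```text
clock: 11.37
tool_pos: [0.5028, -0.1742, 0.1812]
ee_rot: [-0.002, 0.998, 0.068, -0.001]
contact_force: [0.7, 0.5, -0.3]
finger_gap: 0.0328
[ 0.50376774 -0.17589476  0.18287872]
(array([-0.02,  0.04,  1.  ]), np.float64(0.002))
```

View pics/h3.png

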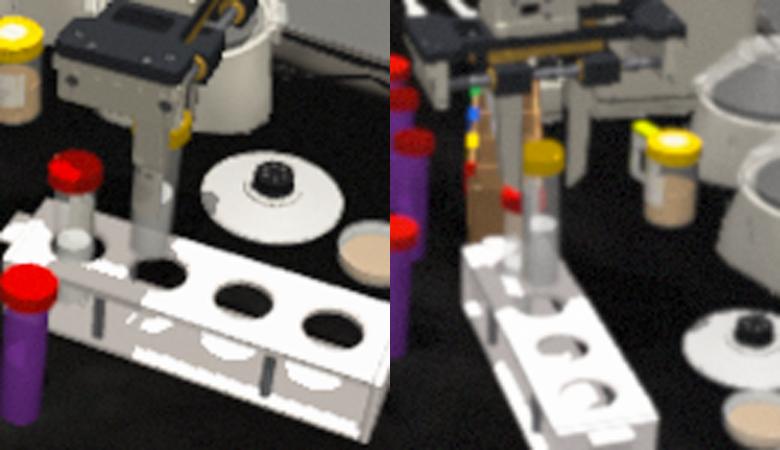

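```bash
cat > body.py <<'E'
from h import *
p,R=tool();print(p)
for n in("scene","side"):
    W=world(vision.capture(n));d=np.hypot(W[...,0]-p[0],W[...,1]-p[1])
    for lo in (.105,.085,.075,.06):
        z=p[2]-lo; m=(abs(W[...,2]-z)<.008)&(d<.03)
        if m.sum()>3: print(n,"z rel",-lo,m.sum(),(np.median(W[m],0)-p).round(4)[:2])
E
python3 body.py
```

```text
[ 0.50376774 -0.17589476  0.18287872]
scene z rel -0.105 71 [-0.0095  0.0003]
scene z rel -0.085 75 [-0.0103  0.0001]
scene z rel -0.075 80 [-0.0107 -0.0014]
scene z rel -0.06 85 [-0.0114 -0.0005]
side z rel -0.105 58 [ 0.0007 -0.0072]
side z rel -0.085 74 [ 0.0012 -0.0086]
side z rel -0.075 74 [ 0.0008 -0.0089]
side z rel -0.06 72 [-0.0008 -0.0087]
```

The tube axis sits about 4 mm to +y of the TCP. I'm correcting by 5 mm and lowering.

```bash
python3 -m crank '[[[-0.03,0.18,0,0,0,0,0.2],[-0.03,0.18,0,0,0,0,0.2],[-0.03,0.18,0.3,0,0,0,0.2],[-0.03,0.18,0.6,0,0,0,0.2],[-0.03,0.18,0.8,0,0,0,0.2],[-0.03,0.18,0.8,0,0,0,0.2]]]'; python3 look.py pics/h4.png 285 130 255 140;python3 body.py
```

```text
clock: 12.07
tool_pos: [0.5025, -0.1815, 0.1574]
ee_rot: [-0.001, 0.998, 0.067, -0.0]
contact_force: [0.1, 0.1, -0.5]
finger_gap: 0.0325
[ 0.50341783 -0.18204868  0.15868327]
[ 0.50341783 -0.18204868  0.15868327]
scene z rel -0.105 296 [-0.0058 -0.0066]
scene z rel -0.085 79 [-0.01    0.0003]
scene z rel -0.075 79 [-0.011  -0.0008]
scene z rel -0.06 85 [-0.0114 -0.0014]
side z rel -0.105 190 [-0.0033 -0.0067]
side z rel -0.085 73 [ 0.0015 -0.0077]
side z rel -0.075 72 [ 0.0015 -0.0076]
side z rel -0.06 73 [ 0.0013 -0.0083]
```

View pics/h4.png

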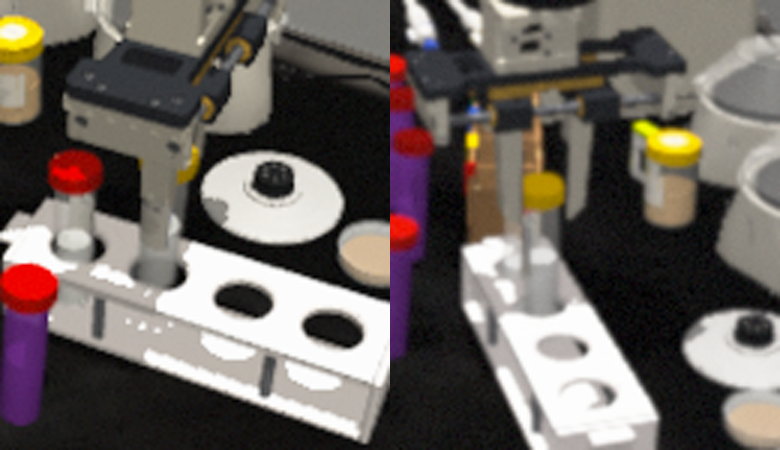

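The tube is through hole 2, scene (160,275) in the crop, with no contact. I'm lowering and releasing.

```bash
python3 -m crank '[[[-0.02,0,0.3,0,0,0,0.2],[-0.02,0,0.6,0,0,0,0.2],[-0.02,0,0.9,0,0,0,0.2],[-0.02,0,1.2,0,0,0,0.2],[-0.02,0,1.38,0,0,0,0.2],[-0.02,0,1.38,0,0,0,0.2]]]'; python3 -m crank '[[[0,0,0,0,0,0,0.6],[0,0,0,0,0,0,0.6],[0,0,0,0,0,0,0.6],[0,0,-0.8,0,0,0,0.6],[0,0,-1.8,0,0,0,0.6],[0,0,-3,0,0,0,0.6],[0,0,-4,0,0,0,0.6],[0,0,-4,0,0,0,0.6]]]'
python3 - <<'E'
from h import *
print(tool()[0]);caps(vision.capture("wrist"));caps(vision.capture("scene"))
print("blue",rel([.5215,.1535,.245],-.133))
E
```

```text
clock: 12.77
tool_pos: [0.5032, -0.1825, 0.1169]
ee_rot: [-0.001, 0.998, 0.067, 0.001]
contact_force: [-0.6, -0.5, 0.3]
finger_gap: 0.0328
clock: 13.43
tool_pos: [0.5062, -0.1846, 0.2432]
ee_rot: [0.002, 0.998, 0.067, 0.007]
contact_force: [-1.1, 0.4, 0.7]
finger_gap: 0.0558
[ 0.50617669 -0.18456092  0.24316807]
red px 288 111 n 1778 rad mm 17.5 pos [ 0.502  -0.1109  0.1205]
yellow px 274 203 n 1375 rad mm 16.9 pos [ 0.5008 -0.1799  0.1206]
red px 309 187 n 193 rad mm 17.6 pos [ 0.494  -0.1143  0.1178]
yellow px 340 199 n 223 rad mm 17.6 pos [ 0.4954 -0.1827  0.1179]
green px 196 132 n 111 rad mm 16.6 pos [0.5218 0.2186 0.1159]
blue px 215 142 n 115 rad mm 16.3 pos [0.5152 0.1544 0.1158]
blue (array([  2.1 , -11.03,  -0.22]), np.float64(0.267))
```

Yellow stands with its top at 0.1206. Next is blue.

```bash
python3 -m crank '[[[0.3,-1.3,0,0,0,0.1,0.6],[0.6,-2.7,0,0,0,0.2,0.6],[0.9,-4.1,0,0,0,0.267,0.6],[1.2,-5.5,0,0,0,0.267,0.6],[1.4,-6.9,0,0,0,0.267,0.6],[1.7,-8.2,0,0,0,0.267,0.6],[1.9,-9.5,0,0,0,0.267,0.6],[2.1,-10.5,0,0,0,0.267,0.6]]]';python3 -m crank '[[[0,-0.3,0,0,0,0,0.6],[0,-0.3,0,0,0,0,0.6]]]'; python3 - <<'E'
from h import *
print(tool()[0]);o=caps(vision.capture("wrist"))
print("blue",rel([.5205,.1535,.114],-.133),r.get_state()["ee_rot"])
E
```

```text
clock: 14.2
tool_pos: [0.5219, 0.1424, 0.2363]
ee_rot: [-0.001, 0.998, -0.064, 0.0]
contact_force: [0.3, -0.9, 0.5]
finger_gap: 0.0556
clock: 14.37
tool_pos: [0.5213, 0.1557, 0.2338]
ee_rot: [-0.001, 0.998, -0.06, -0.002]
contact_force: [-0.3, -0.3, 0.3]
finger_gap: 0.0558
[0.52131083 0.15570864 0.2338037 ]
green px 281 118 n 1825 rad mm 17.4 pos [0.5283 0.2247 0.1184]
blue px 283 209 n 1480 rad mm 16.7 pos [0.5217 0.1588 0.1184]
blue (array([-0.04, -0.05,  4.02]), np.float64(0.007)) [ 2.47397978e-04  9.98013707e-01 -6.29767482e-02 -1.58391054e-03]
```

```bash
python3 -m crank '[[[-0.02,-0.2,0.8,0,0,0,0.6],[-0.02,-0.2,1.6,0,0,0,0.6],[-0.02,-0.2,2.4,0,0,0,0.6],[-0.02,-0.2,3.2,0,0,0,0.6],[-0.02,-0.2,3.8,0,0,0,0.6],[-0.02,-0.2,4.02,0,0,0,0.6],[-0.02,-0.2,4.02,0,0,0,0.6],[-0.02,-0.2,4.02,0,0,0,0.6]]]'
python3 -m crank '[[[0,0,0,0,0,0,0.2],[0,0,0,0,0,0,0.2],[0,0,0,0,0,0,0.2],[0,0,0,0,0,0,0.2],[0,0,0,0,0,0,0.2],[0,0,0,0,0,0,0.2],[0,0,0,0,0,0,0.2]]]' 20
python3 -m crank '[[[0,0,-0.4,0,0,0,0.2],[0,0,-1.2,0,0,0,0.2],[0,0,-2.2,0,0,0,0.2],[0,0,-3.2,0,0,0,0.2],[0,0,-4,0,0,0,0.2],[0,0,-4.5,0,0,0,0.2],[0,0,-4.5,0,0,0,0.2],[0,0,-4.5,0,0,0,0.2]]]'
python3 held.py blue -.03; python3 body.py
```

```text
clock: 15.08
tool_pos: [0.5222, 0.1556, 0.1143]
ee_rot: [0.001, 0.998, -0.065, -0.001]
contact_force: [0.4, 1.0, 0.3]
finger_gap: 0.0559
clock: 15.67
tool_pos: [0.5229, 0.1558, 0.1151]
ee_rot: [0.0, 0.998, -0.064, -0.0]
contact_force: [-0.4, 0.6, 4.1]
finger_gap: 0.0324
clock: 16.33
tool_pos: [0.5227, 0.156, 0.2499]
ee_rot: [0.0, 0.998, -0.064, -0.0]
contact_force: [-0.1, 0.3, -1.1]
finger_gap: 0.033
scene 125 [-0.0026 -0.0061 -0.0012]
side 76 [-0.0017 -0.0084 -0.0006]
wrist 4266 [0.0006 0.0055 0.0013]
[0.52268314 0.15604644 0.2498724 ] tcp target [ 0.51147825 -0.23423506] (array([ 1.33, 12.94,  0.  ]), np.float64(-0.262))
[0.52180054 0.15587806 0.24821382]
scene z rel -0.105 70 [-0.009  -0.0126]
scene z rel -0.085 81 [-0.0082 -0.0109]
scene z rel -0.075 79 [-0.0091 -0.0105]
scene z rel -0.06 83 [-0.0093 -0.0096]
side z rel -0.105 43 [ 0.0004 -0.0148]
side z rel -0.085 55 [ 0.0022 -0.0145]
side z rel -0.075 57 [ 0.0004 -0.0146]
side z rel -0.06 51 [-0.0005 -0.0143]
```

```bash
python3 -m crank '[[[0.12,1.2,-0.15,0,0,-0.1,0.2],[0.25,2.5,-0.15,0,0,-0.2,0.2],[0.38,3.8,-0.15,0,0,-0.262,0.2],[0.5,5.1,-0.15,0,0,-0.262,0.2],[0.64,6.4,-0.15,0,0,-0.262,0.2],[0.77,7.7,-0.15,0,0,-0.262,0.2],[0.9,9,-0.15,0,0,-0.262,0.2],[0.98,9.6,-0.15,0,0,-0.262,0.2]]]'; python3 -c "
from h import *
print(rel([.5105,-.236,.25],.133),r.get_state()['ee_rot'])"
```

```text
clock: 17.25
tool_pos: [0.5126, -0.1402, 0.2533]
ee_rot: [0.003, 0.998, 0.063, -0.003]
contact_force: [-0.0, -0.1, 0.6]
finger_gap: 0.0328
(array([-0.47,  3.16,  0.13]), np.float64(-0.008)) [ 0.00280714  0.99803636  0.06250932 -0.00284956]
```

```bash
python3 -m crank '[[[-0.2,1,0.1,0,0,0,0.2],[-0.3,2,0.1,0.005,0.006,-0.008,0.2],[-0.45,2.9,0.1,0.005,0.006,-0.008,0.2],[-0.47,3.16,0.1,0.005,0.006,-0.008,0.2],[-0.47,3.16,0.1,0.005,0.006,-0.008,0.2],[-0.47,3.16,0.8,0.005,0.006,-0.008,0.2],[-0.47,3.16,1.7,0.005,0.006,-0.008,0.2],[-0.47,3.16,2.1,0.005,0.006,-0.008,0.2]]]'; python3 -m crank '[[[0,0,0.1,0,0,0,0.2],[0,0,0.1,0,0,0,0.2]]]'; python3 body.py; python3 look.py pics/h5.png 310 140 260 150; python3 -c "
from h import *
print(rel([.5105,-.236,.25],.133),r.get_state()['ee_rot'])"
```

```text
clock: 17.92
tool_pos: [0.5093, -0.2326, 0.1878]
ee_rot: [-0.002, 0.998, 0.068, -0.002]
contact_force: [-0.4, 0.8, -0.8]
finger_gap: 0.0326
clock: 18.08
tool_pos: [0.5091, -0.2291, 0.1829]
ee_rot: [-0.004, 0.998, 0.07, -0.004]
contact_force: [0.7, 0.6, 0.3]
finger_gap: 0.0327
[ 0.50909317 -0.22913159  0.18289653]
scene z rel -0.105 81 [-0.01   -0.0053]
scene z rel -0.085 86 [-0.0105 -0.0037]
scene z rel -0.075 84 [-0.0107 -0.0038]
scene z rel -0.06 98 [-0.0115 -0.004 ]
side z rel -0.105 54 [ 0.0024 -0.0149]
side z rel -0.085 75 [ 0.0009 -0.0142]
side z rel -0.075 82 [ 0.0018 -0.0145]
side z rel -0.06 87 [-0.0005 -0.0137]
[ 0.51022502 -0.23241716  0.18584771]
(array([-0.01,  0.11, -2.14]), np.float64(0.004)) [-1.77215761e-03  9.97646709e-01  6.85345437e-02 -9.59047466e-04]
```

View pics/h5.png

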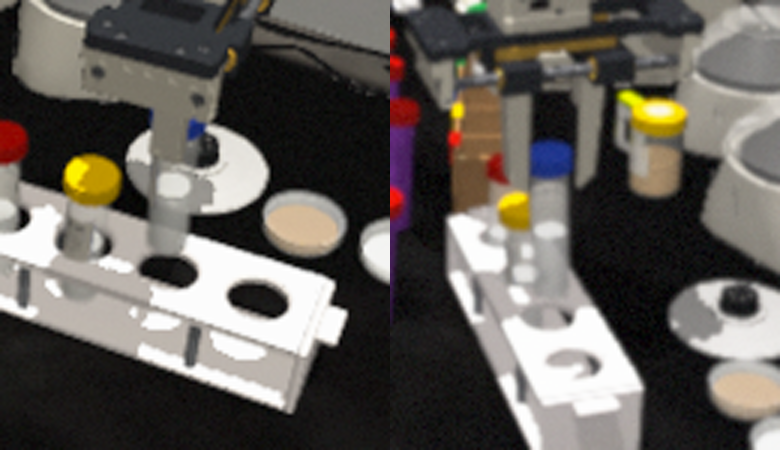

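The foot is just above hole 3, about 4 mm short in −y. I'm correcting and lowering partway.

```bash
python3 -m crank '[[[0.03,0.14,0,0,0,0,0.2],[0.03,0.14,0,0,0,0,0.2],[0.03,0.14,0.4,0,0,0,0.2],[0.03,0.14,0.8,0,0,0,0.2],[0.03,0.14,0.95,0,0,0,0.2],[0.03,0.14,0.95,0,0,0,0.2]]]'; python3 body.py; python3 look.py pics/h6.png 310 140 260 150; python3 -c "
from h import *
print(rel([.511,-.2365,.117],.133),r.get_state()['ee_rot'])"
```

```text
clock: 18.78
tool_pos: [0.5111, -0.2362, 0.1566]
ee_rot: [-0.002, 0.998, 0.068, -0.002]
contact_force: [0.2, 0.1, -0.8]
finger_gap: 0.0328
[ 0.51109575 -0.23615564  0.15657815]
scene z rel -0.105 309 [-0.0078 -0.0066]
scene z rel -0.085 80 [-0.0102 -0.0048]
scene z rel -0.075 82 [-0.0104 -0.0049]
scene z rel -0.06 86 [-0.0111 -0.0044]
side z rel -0.105 194 [-0.0057 -0.0062]
side z rel -0.085 75 [ 0.0017 -0.0138]
side z rel -0.075 76 [-0.0003 -0.0135]
side z rel -0.06 82 [-0.0005 -0.0129]
[ 0.51210665 -0.23674105  0.15809513]
(array([-0.03, -0.01,  1.37]), np.float64(0.004)) [-1.36689694e-03  9.97650817e-01  6.84901483e-02 -2.80510271e-04]
```

View pics/h6.png

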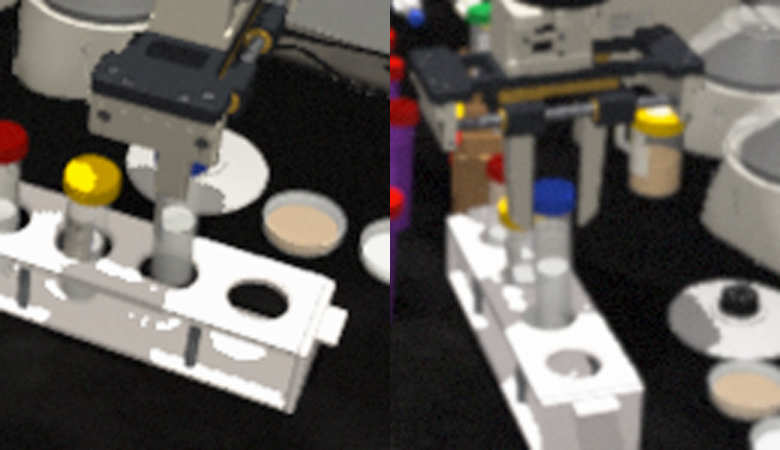

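Blue is inside hole 3. I'm lowering and releasing.

```bash
python3 -m crank '[[[-0.05,-0.04,0.3,0,0,0,0.2],[-0.05,-0.04,0.6,0,0,0,0.2],[-0.05,-0.04,0.9,0,0,0,0.2],[-0.05,-0.04,1.2,0,0,0,0.2],[-0.05,-0.04,1.36,0,0,0,0.2],[-0.05,-0.04,1.36,0,0,0,0.2]]]'; python3 -m crank '[[[0,0,0,0,0,0,0.6],[0,0,0,0,0,0,0.6],[0,0,0,0,0,0,0.6],[0,0,-0.8,0,0,0,0.6],[0,0,-1.8,0,0,0,0.6],[0,0,-3,0,0,0,0.6],[0,0,-4,0,0,0,0.6],[0,0,-4,0,0,0,0.6]]]'
python3 - <<'E'
from h import *
print(tool()[0]);caps(vision.capture("wrist"))
print("green",rel([.5275,.2235,.245],-.35))
E
```

```text
clock: 19.48
tool_pos: [0.5107, -0.2361, 0.1168]
ee_rot: [-0.001, 0.998, 0.068, -0.0]
contact_force: [0.6, -0.2, -0.6]
finger_gap: 0.0323
clock: 20.15
tool_pos: [0.5137, -0.2386, 0.2432]
ee_rot: [0.002, 0.998, 0.068, 0.005]
contact_force: [-0.6, -1.1, 1.0]
finger_gap: 0.0561
[ 0.51365244 -0.23862484  0.24316482]
red px 290 28 n 2082 rad mm 18.5 pos [ 0.5028 -0.1109  0.1204]
yellow px 274 132 n 1200 rad mm 17.1 pos [ 0.5011 -0.1811  0.1204]
blue px 274 201 n 1337 rad mm 16.0 pos [ 0.5076 -0.2323  0.1204]
green (array([  2.6 , -15.16,  -0.17]), np.float64(0.487))
```

```bash
python3 -m crank '[[[0.2,-1.3,0,0,0,0.1,0.6],[0.4,-2.7,0,0,0,0.2,0.6],[0.7,-4.1,0,0,0,0.3,0.6],[0.9,-5.5,0,0,0,0.4,0.6],[1.2,-6.9,0,0,0,0.487,0.6],[1.4,-8.2,0,0,0,0.487,0.6],[1.6,-9.3,0,0,0,0.487,0.6],[1.7,-9.9,0,0,0,0.487,0.6]]]'; python3 -c "
from h import *
print(rel([.5275,.2235,.245],-.35),r.get_state()['ee_rot'])"
```

```text
clock: 20.87
tool_pos: [0.5212, 0.0702, 0.2381]
ee_rot: [-0.001, 0.985, -0.17, 0.001]
contact_force: [0.5, 0.5, -0.7]
finger_gap: 0.056
(array([-1.52, -4.89, -0.22]), np.float64(0.008)) [-0.00107496  0.98539541 -0.17027341  0.0013016 ]
```

```bash
python3 -m crank '[[[-0.4,-1.3,0,0,0,0,0.6],[-0.8,-2.6,0,0,0,0,0.6],[-1.2,-3.9,0,0,0,0,0.6],[-1.5,-4.7,0,0,0,0,0.6],[-1.52,-4.88,0,0,0,0,0.6],[-1.52,-4.88,0,0,0,0,0.6],[-1.52,-4.88,0,0,0,0,0.6]]]'; python3 - <<'E'
from h import *
print(tool()[0]);o=caps(vision.capture("wrist"));caps(vision.capture("scene"),["green"])
print("green",rel([.527,.2235,.114],-.35),r.get_state()["ee_rot"])
E
```

```text
clock: 21.45
tool_pos: [0.5268, 0.2221, 0.2373]
ee_rot: [0.0, 0.985, -0.171, 0.001]
contact_force: [-0.2, -0.1, -0.1]
finger_gap: 0.056
[0.52684073 0.22207783 0.23728528]
green px 282 206 n 523 rad mm 16.9 pos [0.5286 0.2264 0.1177]
green px 196 132 n 107 rad mm 16.7 pos [0.5219 0.2188 0.1158]
green (array([-0.06, -0.09,  4.14]), np.float64(0.004)) [-1.33423181e-04  9.85046209e-01 -1.72286312e-01  1.17266589e-03]
```

```bash
python3 -m crank '[[[-0.03,-0.08,0.8,0,0,0,0.6],[-0.03,-0.08,1.6,0,0,0,0.6],[-0.03,-0.08,2.4,0,0,0,0.6],[-0.03,-0.08,3.2,0,0,0,0.6],[-0.03,-0.08,3.8,0,0,0,0.6],[-0.03,-0.08,4.12,0,0,0,0.6],[-0.03,-0.08,4.12,0,0,0,0.6],[-0.03,-0.08,4.12,0,0,0,0.6]]]'
python3 -m crank '[[[0,0,0,0,0,0,0.2],[0,0,0,0,0,0,0.2],[0,0,0,0,0,0,0.2],[0,0,0,0,0,0,0.2],[0,0,0,0,0,0,0.2],[0,0,0,0,0,0,0.2],[0,0,0,0,0,0,0.2]]]' 20
python3 -m crank '[[[0,0,-0.4,0,0,0,0.2],[0,0,-1.2,0,0,0,0.2],[0,0,-2.2,0,0,0,0.2],[0,0,-3.2,0,0,0,0.2],[0,0,-4,0,0,0,0.2],[0,0,-4.5,0,0,0,0.2],[0,0,-4.6,0,0,0,0.2],[0,0,-4.6,0,0,0,0.2]]]'
python3 held.py green -.09; python3 body.py
```

```text
clock: 22.22
tool_pos: [0.5282, 0.2218, 0.1149]
ee_rot: [0.0, 0.985, -0.173, 0.001]
contact_force: [-0.3, -0.9, 0.6]
finger_gap: 0.0559
clock: 22.8
tool_pos: [0.5288, 0.2222, 0.1157]
ee_rot: [-0.0, 0.985, -0.173, 0.002]
contact_force: [-0.1, -0.1, 5.2]
finger_gap: 0.0329
clock: 23.47
tool_pos: [0.5283, 0.2222, 0.2541]
ee_rot: [-0.001, 0.985, -0.173, 0.003]
contact_force: [0.5, 0.5, -1.0]
finger_gap: 0.033
scene 134 [-0.0035 -0.0056 -0.0014]
side 61 [-0.0034 -0.011  -0.0019]
wrist 4243 [0.0017 0.006  0.0004]
[0.52832703 0.22216953 0.2541373 ] tcp target [ 0.51943474 -0.29370517] (array([ 5.62, 16.25,  0.11]), np.float64(-0.481))
[0.52709838 0.22203246 0.25192712]
scene z rel -0.105 71 [-0.0111 -0.0146]
scene z rel -0.085 76 [-0.0103 -0.013 ]
scene z rel -0.075 81 [-0.0102 -0.013 ]
scene z rel -0.06 81 [-0.0111 -0.0111]
side z rel -0.105 42 [-0.0018 -0.0175]
side z rel -0.085 47 [-0.0019 -0.0175]
side z rel -0.075 49 [-0.0019 -0.0158]
side z rel -0.06 49 [-0.0017 -0.0148]
```

```bash
python3 -m crank '[[[0.4,1.2,0,0,0,-0.1,0.2],[0.8,2.4,0,0,0,-0.2,0.2],[1.25,3.6,0,0,0,-0.3,0.2],[1.7,4.8,0,0,0,-0.4,0.2],[2.1,6.1,0,0,0,-0.48,0.2],[2.5,7.4,0,0,0,-0.48,0.2],[3,8.6,0,0,0,-0.48,0.2],[3.2,9.2,0,0,0,-0.48,0.2]]]'; python3 -c "
from h import *
print(rel([.5185,-.2955,.25],.133),r.get_state()['ee_rot'])"
```

```text
clock: 24.38
tool_pos: [0.5224, -0.0768, 0.2522]
ee_rot: [0.002, 0.998, 0.062, 0.0]
contact_force: [-0.5, -0.9, 0.8]
finger_gap: 0.0326
(array([-1.03,  7.22,  0.11]), np.float64(-0.009)) [2.42758755e-03 9.98076361e-01 6.19487410e-02 1.95659443e-04]
```

```bash
python3 -m crank '[[[-0.17,1.2,0,0,0,0,0.2],[-0.35,2.5,0,0.005,0,-0.009,0.2],[-0.5,3.8,0,0.005,0,-0.009,0.2],[-0.7,5.1,0,0.005,0,-0.009,0.2],[-0.9,6.3,0,0.005,0,-0.009,0.2],[-1.0,7,0,0.005,0,-0.009,0.2],[-1.03,7.2,0,0.005,0,-0.009,0.2],[-1.03,7.2,0,0.005,0,-0.009,0.2]]]'; python3 -c "
from h import *
print(rel([.5185,-.2955,.182],.133),r.get_state()['ee_rot'])"
```

```text
clock: 25.05
tool_pos: [0.5173, -0.2969, 0.2522]
ee_rot: [-0.0, 0.998, 0.064, -0.001]
contact_force: [0.7, 1.0, -0.3]
finger_gap: 0.0329
(array([ 0.05, -0.04,  2.34]), np.float64(-0.004)) [-5.57309174e-05  9.97923901e-01  6.43978950e-02 -8.92408311e-04]
```

```bash
python3 -m crank '[[[0.05,-0.04,0.5,0,0,0,0.2],[0.05,-0.04,1.2,0,0,0,0.2],[0.05,-0.04,1.9,0,0,0,0.2],[0.05,-0.04,2.2,0,0,0,0.2],[0.05,-0.04,2.3,0,0,0,0.2],[0.05,-0.04,2.3,0,0,0,0.2]]]';  python3 body.py; python3 look.py pics/h7.png 340 150 270 170; python3 -c "
from h import *
print(rel([.5185,-.2955,.158],.133),r.get_state()['ee_rot'])"
```

```text
clock: 25.55
tool_pos: [0.5189, -0.2937, 0.1826]
ee_rot: [-0.001, 0.998, 0.065, -0.001]
contact_force: [0.4, 0.2, 0.1]
finger_gap: 0.0328
[ 0.51885572 -0.2937023   0.18264894]
scene z rel -0.105 82 [-0.0115 -0.0083]
scene z rel -0.085 95 [-0.012  -0.0062]
scene z rel -0.075 97 [-0.0122 -0.0066]
scene z rel -0.06 105 [-0.0124 -0.0055]
side z rel -0.105 65 [-0.0008 -0.0176]
side z rel -0.085 86 [-0.0013 -0.0171]
side z rel -0.075 90 [-0.0013 -0.0164]
side z rel -0.06 90 [-0.0018 -0.016 ]
[ 0.51922072 -0.29572221  0.18451914]
(array([-0.02, -0.01,  0.88]), np.float64(-0.004)) [5.93349257e-04 9.97913940e-01 6.45552138e-02 2.03585338e-04]
```

View pics/h7.png

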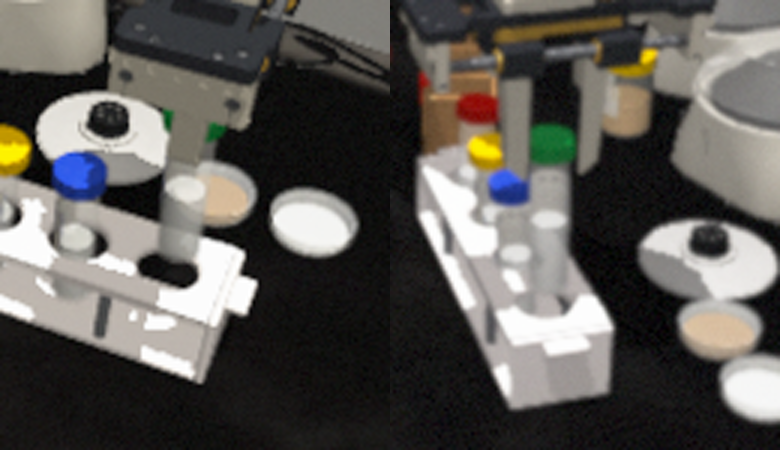

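The foot is about 4 mm too far toward −y of hole 4, at crop (180,253) against the hole at (168,270). I'm correcting and lowering partway.

```bash
python3 -m crank '[[[0,-0.14,0,0,0,0,0.2],[0,-0.14,0,0,0,0,0.2],[0,-0.14,0.4,0,0,0,0.2],[0,-0.14,0.8,0,0,0,0.2],[0,-0.14,0.88,0,0,0,0.2],[0,-0.14,0.88,0,0,0,0.2]]]';  python3 body.py; python3 look.py pics/h8.png 340 150 270 170; python3 -c "
from h import *
print(rel([.5185,-.2915,.117],.133),r.get_state()['ee_rot'])"
```

```text
clock: 26.25
tool_pos: [0.5183, -0.2911, 0.1576]
ee_rot: [0.0, 0.998, 0.065, -0.0]
contact_force: [-0.5, 0.4, -0.8]
finger_gap: 0.0328
[ 0.51834396 -0.29111432  0.15761056]
scene z rel -0.105 314 [-0.0095 -0.0002]
scene z rel -0.085 91 [-0.0114 -0.0074]
scene z rel -0.075 90 [-0.0118 -0.0067]
scene z rel -0.06 101 [-0.0118 -0.005 ]
side z rel -0.105 209 [-0.0082 -0.0054]
side z rel -0.085 88 [-0.001  -0.0171]
side z rel -0.075 90 [-0.0014 -0.0159]
side z rel -0.06 90 [-0.0008 -0.0152]
[ 0.51910176 -0.29194575  0.15894611]
(array([-0.02, -0.02,  1.4 ]), np.float64(-0.004)) [1.03942330e-03 9.97913248e-01 6.45551578e-02 8.36593404e-04]
```

View pics/h8.png

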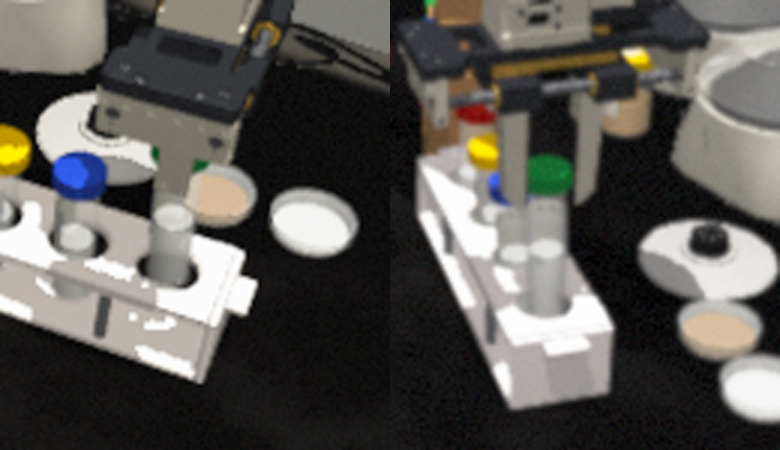

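Green is well inside hole 4. I'm lowering, releasing and retreating.

```bash
python3 -m crank '[[[-0.02,-0.02,0.3,0,0,0,0.2],[-0.02,-0.02,0.6,0,0,0,0.2],[-0.02,-0.02,0.9,0,0,0,0.2],[-0.02,-0.02,1.2,0,0,0,0.2],[-0.02,-0.02,1.38,0,0,0,0.2],[-0.02,-0.02,1.38,0,0,0,0.2]]]'; python3 -m crank '[[[0,0,0,0,0,0,0.6],[0,0,0,0,0,0,0.6],[0,0,0,0,0,0,0.6],[0,0,-0.8,0,0,0,0.6],[0,0,-1.8,0,0,0,0.6],[0,0,-3,0,0,0,0.6],[0,0,-4,0,0,0,0.6],[0,0,-4.3,0,0,0,0.6]]]'
python3 -m crank '[[[0,1,0,0,0,0,0.6],[0,1.5,0,0,0,0,0.6],[0,1.5,0,0,0,0,0.6],[0,1.5,0,0,0,0,0.6]]]'
python3 - <<'E'
from h import *
s=r.get_state();print(s["clock"],s["tool_pos"],s["contact_force"]);w=vision.capture("wrist");caps(w)
c=vision.capture("scene")["color"];cv2.imwrite("pics/end.png",np.hstack([cv2.resize(c[130:290,160:440],(490,280)),cv2.resize(w["color"],(300,280))]))
E
```

```text
clock: 26.95
tool_pos: [0.5188, -0.2923, 0.1174]
ee_rot: [0.002, 0.998, 0.064, 0.001]
contact_force: [-0.0, 0.2, 2.4]
finger_gap: 0.0328
clock: 27.62
tool_pos: [0.5202, -0.2936, 0.2514]
ee_rot: [0.004, 0.998, 0.064, 0.005]
contact_force: [0.5, -0.4, 0.7]
finger_gap: 0.0557
clock: 27.95
tool_pos: [0.5252, -0.3384, 0.2506]
ee_rot: [0.003, 0.998, 0.063, 0.004]
contact_force: [0.6, 0.1, -0.0]
finger_gap: 0.0558
27.95 [ 0.52518998 -0.3383516   0.25062018] [ 0.55363111  0.14966451 -0.04185568]
yellow px 276 0 n 250 rad mm 13.1 pos [ 0.5034 -0.1934  0.1196]
green px 270 148 n 259 rad mm 14.2 pos [ 0.5115 -0.2939  0.1206]
blue px 275 63 n 1742 rad mm 17.7 pos [ 0.5076 -0.2337  0.1204]
```

View pics/end.png

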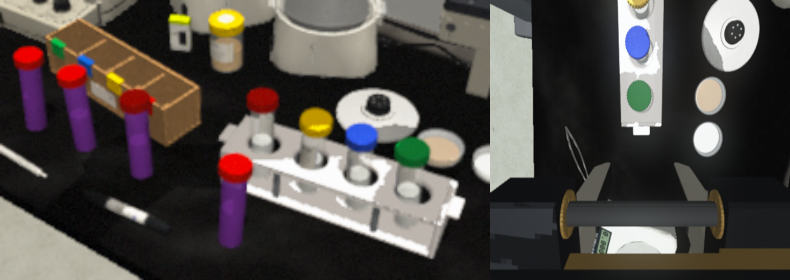

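The carton is empty. The rack holds red, yellow, blue and green from the left, all upright, and the decoys haven't moved.

```bash
python3 -c "
from cell import ticket
print(ticket.job_done())"
```

```text
the job is handed in; nothing more can be done
None
```

All four tubes are in the rack in reverse order, and I handed the job in at about 28 s. From the robot's left, the carton held green, blue, yellow, red; the rack now holds red, yellow, blue, green.

- **Final picture:** all four tubes stand upright in their own holes, the carton is empty, and the purple decoys are where they started.
- **Heights:** the cap tops of red, yellow, blue and green measured about 0.1205 m, against 0.120 m for a tube standing on the rack's base.
- **Forces:** readings stayed within about 5 N, and the gripper was clear of everything at the end.
- **Disagreements:** the cameras differed by up to about 5–10 mm on where the tubes were sideways. Before lowering each tube I corrected its position from close views.
- **Off-centre tubes:** the red and yellow caps measured 69 mm apart where the holes are 60 mm apart, so those two probably stand a few mm off the centre of their holes.

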